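# Set up a penlight in the clamp block beside the microscope

## Task

Pull the blue penlight out of its cup and stand it, lens up, fully down in the round socket of the white clamp block. Then screw the block's black knurled nut clockwise until it bottoms out, back it off a quarter turn so that the light can still be swivelled, and finish there while holding the nut: do not let go of it. Leave the cup and the other things on the desk where they are.

Things in the scene. Friction and masses are not known exactly. Their poses are not given: they have to be found in the camera images.
- cup: Loose upright cup for the penlight: an aluminium tube, outside diameter 32 mm, bore 24 mm, on a dark weighted foot 68 mm across and 8 mm thick; 75 mm high in all, 0.7 kg. Origin: centre of its underside, z up. Its inner floor is 10 mm above the desk.
- lamp: Penlight: a blue rod 18 mm in diameter and 120 mm long, about 80 g, with aluminium bands, a violet lens on its upper end and a bevelled lower end. Starts standing in the cup with its upper 55 mm above the rim. Origin: centre of its lower end; z runs along it towards the lens.
- holder: White clamp block fixed to the desk, 60 mm (its x) by 160 mm (its y) and 75 mm high, with a round vertical socket at its y = +50 mm and a threaded steel stud with the knurled nut at its y = -50 mm. A black slit line on its top runs between the two. Origin: centre of its underside, z up.
- seat (a point): Centre of the floor of the socket: 15 mm above the desk, 60 mm below the block's top. The socket is 22 mm in diameter with a 3 mm bevel at its mouth. When fully down, the penlight's lower end is at this point.
- stud (a point): Point on the nut's axis at the top of the steel shoulder (28 mm in diameter, 15 mm high) on the block, 90 mm above the desk: the nut's underside rests here when it has bottomed out.
- nut: Black knurled nut, 40 mm in diameter and 26 mm high, on the stud, its top flat, nothing above it. Origin: centre of its underside; z up. A yellow line on its top runs from the centre along the nut's y axis. It is captive on the thread and turns about a vertical axis; seen from above, clockwise screws it down, 6 mm per turn. It stays where it is left (friction about 0.05 N m). When bottomed out the yellow line points straight at the socket (along the block's +y).
- nut_turn (a joint): Turn of the nut on its thread, rad: 0 = bottomed out against a firm stop; grows as it is unscrewed (counter-clockwise from above). Starts at 2.0 to 3.0; it cannot be unscrewed past 3.6.
- objective: Bystander: black microscope objective standing on the desk, 42 mm in diameter, 40 mm high. Origin: centre of its underside.
- loupe: Bystander: grey stand loupe, 48 mm in diameter, 30 mm high. Origin: centre of its underside.
- slidebox: Bystander: green closed slide box, 85 x 100 x 30 mm. Origin: centre of its underside.

How it is judged:
By the outcome, as a careful person would: the job done as asked, in the order asked, and still so for the second after the job is handed in, while the arm keeps its last pose, push and grip.
It also fails if it takes over 70 s, if anything falls off the work surface, if the arm or the gripper's body presses on something with over 40 N, if the wrist force passes 120 N, or if a joint passes its speed limit or range.

## Robot

A 6-joint arm with a two-finger parallel gripper is mounted at the origin on the work surface. World frame = base frame: x ahead of the robot, y to its left, z up, the work surface at z = 0. Lengths are in m, angles in rad, forces in N, time in s.
With the tool pointing down it reaches from about 0.325 to 0.775 m from the base axis. Payload 5.5 kg.
Tool frame: the origin (TCP) lies midway between the tips of the shut fingers; the grasp point (between the pads) lies 19 mm behind it; z points along the fingers, y is the line along which they close (so a half turn about z gives the same grasp; the last joint's range is limited). The gripper opens to 85 mm and grips with 20 to 120 N. Pads are 22 mm wide; open, the fingers measure 114 mm over their backs; the gripper's body (76 mm by 85 mm) begins 54 mm behind the grasp point. The pads swing forward as they close: fully open they stand 13 mm farther back than shut.
Start: joints at [1.143, 0.091, 1.231, -0, 1.82, -0.057], TCP at [0.217, 0.559, 0.231] pointing down, gripper open.
Joint ranges: [-2.87, 2.87], [-0.86, 2.18], [0.17, 2.46], [-1.51, 4.65], [0.06, 2.69], [-2.65, 2.65]. Speed limits (rad/s): [2.57, 2.57, 3.01, 3.14, 3.14, 3.14].

## Interface

Orientations are given as a rotation vector (axis times angle).
In Python, from cell import env, capture, camera_model gives the robot as it stands.
- The arm moves only by the tool step_arm, never from a script. Its argument "deltas" is a list of rows, each an object with "hand": the opening in per cent of the stroke, from 0 (shut) to 100 (fully open); "slide": the shift along the tool's x, y, z in m, a list of three; "spin": the turn about the tool's z in degrees. A call has 1 to 12 rows; each row is the pose to reach, as a shift and turn from the pose commanded when the call began, along the tool's axes at that moment; what a row does not reach only later rows make up. A row lasts 1/10 s, in which the tool goes at most 50 mm and 8.59 degrees, less where a joint would pass 70% of its speed; a pose out of reach is approached as far as the arm can. A call with a gripper value outside its range is refused whole. The fingers move at their own pace and stop on an object; "squeeze" is the grip in N (left out, the last holds). Time passes only in rows, so rows that repeat a pose let the fingers close. It gives the time, the measured TCP pose, the force, the opening and the grip force at its end, in the units of the state.
- env.observe(): the state, without advancing time (a new reading comes with each control period).
- capture(name): name is "side" or "top"; returns the picture (420x560x3 uint8, red, green, blue); there is no depth.
- camera_model(name): a dict with "camera_matrix" (3x3 intrinsics, pixels), "world_from_camera" (4x4, takes a point from camera to world coordinates). Camera axes: x right, y down, z forward; pixel columns grow to the right and rows downward; lengths in m; the calibration is good to about 2 mm. A picture is of the moment at which its call begins. camera_model takes no time and is no camera call.
- env.job_done(): hands the job in; it is judged then, once.
The state is a dict: "t": time; "joint_positions": joint angles; "joint_velocities": joint speeds; "joint_torque": joint torques, N m; "ee_pos": TCP position; "tool_rot": TCP orientation; "ft_force": force on the tool from outside, world axes, zero at the start; "torque": the same for the moment, N m; "opening": opening from 0.0 (shut) to 1.0 (fully open); "gripper_force": force on a finger pad.
Only numpy, scipy, OpenCV 4.12 (cv2) and the standard library are available. Lean on these libraries where they do the work, as an engineer would, in place of code of your own. Each camera call takes 0.05 s, during which the arm holds its last target. There are 200 camera calls.

## Working session

There is one attempt and no reset: what is moved stays moved. The work goes in short steps, Python scripts to look and compute and a tool call to move; the robot and the scene stay as the last step left them, time stands still between calls to the robot, and variables do not carry over. Pictures are saved under pics/ and viewed, at most 11 in all, crops included, and the job is handed in when it is done.

Besides the shell and the picture viewer there is one more tool, called as name(argument=value, ...), one argument or row to a line, values as JSON. step_arm: Moves the arm, as the interface text tells. Its arguments: {"type":"object","properties":{"deltas":{"type":"array","items":{"type":"object","properties":{"hand":{"type":"number"},"slide":{"type":"array","items":{"type":"number"}},"spin":{"type":"number"}}}},"squeeze":{"type":"number"}},"required":["deltas"]}

```bash
mkdir -p pics
cat > h.py <<'E'
from cell import env, capture, camera_model
import cv2, numpy as np
def cap(name,fn):
    im=capture(name); cv2.imwrite('pics/'+fn,cv2.cvtColor(im,cv2.COLOR_RGB2BGR)); return im
def pix2z(name,u,v,z):
    m=camera_model(name);K=np.array(m['camera_matrix']);T=np.array(m['world_from_camera'])
    d=T[:3,:3]@np.linalg.solve(K,[u,v,1.]);o=T[:3,3];return o+d*(z-o[2])/d[2]
def proj(name,p):
    m=camera_model(name);K=np.array(m['camera_matrix']);T=np.array(m['world_from_camera'])
    c=K@(T[:3,:3].T@(np.array(p)-T[:3,3]));return c[:2]/c[2]
E
python3 - <<'E'
from h import *
a=cap('top','t1.png');b=cap('side','s1.png')
for n in('top','side'):
    m=camera_model(n);print(n,m)
print(env.observe())
E
```

```text
top {'camera_matrix': array([[442.80624438,   0.        , 274.16686507],
       [  0.        , 442.80624438, 214.40220377],
       [  0.        ,   0.        ,   1.        ]]), 'world_from_camera': array([[-0.04940853, -0.9765459 ,  0.20956359,  0.40744962],
       [-0.99876034,  0.04957833, -0.00444625,  0.00975451],
       [-0.00604785, -0.20952349, -0.97778491,  1.09473229],
       [ 0.        ,  0.        ,  0.        ,  1.        ]])}
side {'camera_matrix': array([[493.2300872 ,   0.        , 280.91157675],
       [  0.        , 493.2300872 , 210.95249857],
       [  0.        ,   0.        ,   1.        ]]), 'world_from_camera': array([[ 0.97268228, -0.10710149,  0.20595741,  0.45243464],
       [-0.2317078 , -0.50206594,  0.83321143, -0.70776374],
       [ 0.01416601, -0.85817193, -0.51316689,  0.52059886],
       [ 0.        ,  0.        ,  0.        ,  1.        ]])}
{'t': 0.1, 'joint_positions': array([ 1.14327537e+00,  9.18168176e-02,  1.23177795e+00, -2.81068795e-05,
        1.81981437e+00, -5.67205876e-02]), 'joint_velocities': array([ 0.00274354, -0.0027832 , -0.00226151,  0.00112566,  0.00160241,
        0.00048064]), 'joint_torque': array([ 3.65247586e-03, -4.60217106e+01, -4.19219506e+01, -1.60115735e-05,
        1.05612731e-02, -4.28290014e-05]), 'ee_pos': array([0.2173311 , 0.55897781, 0.23023699]), 'tool_rot': array([-5.79055822e-01, -3.08734852e+00,  2.78000468e-03]), 'ft_force': array([ 0.28577476,  0.55077561, -0.43156544]), 'torque': array([-0.01811058, -0.02652434,  0.02805669]), 'gripper_force': 0.0, 'opening': 1.0013178652801469}
```

View pics/t1.png

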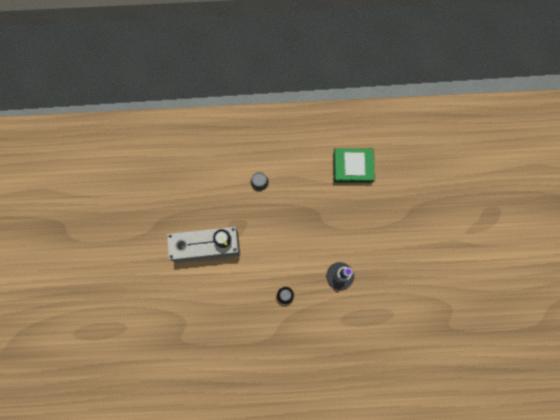

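View pics/s1.png

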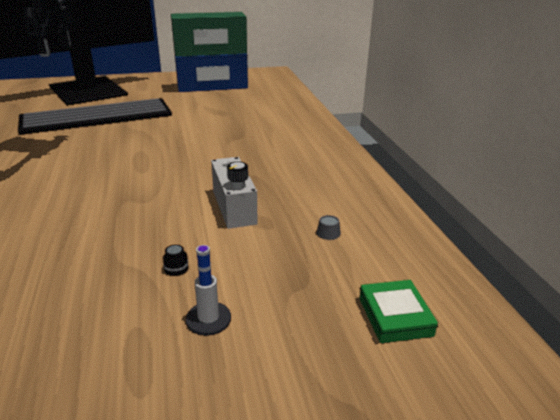

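Top view: cup foot at about (340,276), lens (347,272), socket (181,245), nut (222,239). The side view shows the lamp upright at (205,250–320). I'll enlarge the top view and measure.

Run:
```python
from h import *
im=cv2.imread('pics/t1.png')
a=cv2.resize(im[215:275,155:255],None,fx=8,fy=8,interpolation=cv2.INTER_CUBIC)
b=cv2.resize(im[250:300,310:370],None,fx=8,fy=8,interpolation=cv2.INTER_CUBIC)[:120]
im2=cv2.imread('pics/s1.png');c=cv2.resize(im2[240:340,170:270],None,fx=8,fy=8)
cv2.imwrite('pics/c1.png',a)
hsv=cv2.cvtColor(im,cv2.COLOR_BGR2HSV)
def cen(h,m,roi):
    x0,y0,x1,y1=roi;k=m[y0:y1,x0:x1];v,u=np.nonzero(k);return u.mean()+x0,v.mean()+y0,len(u)
r=(325,255,365,295)
lens=cen(hsv,((hsv[...,0]>115)&(hsv[...,0]<160)&(hsv[...,1]>120)),r);print('lens',lens,pix2z('top',*lens[:2],.13))
h2=cv2.cvtColor(im2,cv2.COLOR_BGR2HSV)
l2=cen(h2,((h2[...,0]>122)&(h2[...,0]<160)&(h2[...,1]>120)),(190,235,220,262));print('side lens',l2,pix2z('side',*l2[:2],.13))
foot=cen(hsv,(hsv[...,2]<75),r);print('foot',foot,pix2z('top',340,276,.008))
print('socket',pix2z('top',181,245,.075),'nut',pix2z('top',222,239,.123))
for n,p in(('obj',(285,295,.03)),('loupe',(259,180,.03)),('box',(354,165,.03))):print(n,pix2z('top',*p))
```

```text
lens (np.float64(347.8666666666667), np.float64(271.46666666666664), 15) [ 0.47986033 -0.14782736  0.13      ]
side lens (np.float64(202.375), np.float64(248.1), 40) [ 0.48139799 -0.1473127   0.13      ]
foot (np.float64(337.3048433048433), np.float64(278.01424501424503), 351) [ 0.47901863 -0.14771639  0.008     ]
socket [0.56435216 0.22493939 0.075     ] nut [0.56581989 0.1237344  0.123     ]
obj [ 0.43952344 -0.01105309  0.03      ]
loupe [0.7254684  0.03845365 0.03      ]
box [ 0.75244899 -0.20201433  0.03      ]
```

View pics/c1.png

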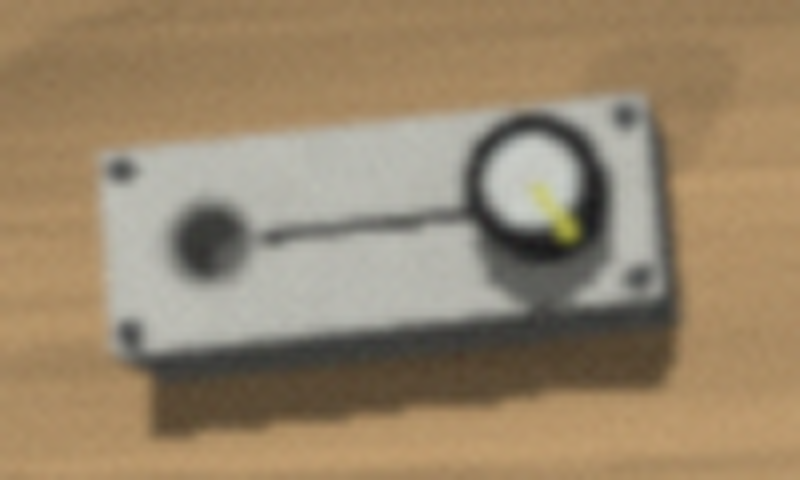

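Run:
```python
from h import *
f=lambda x,y,z:pix2z('top',155+(x+.5)/8-.5,215+(y+.5)/8-.5,z)
s=[f(*p,.075) for p in((122,170),(128,333),(625,116),(640,277))]
c=np.mean(s,0);d=(s[0]+s[1]-s[2]-s[3]);d/=np.linalg.norm(d);print('holder c',c,d,np.degrees(np.arctan2(d[1],d[0])))
print('socket meas',f(209,241,.075),'from c',c+.05*d,'stud',c-.05*d)
n=f(537,187,.118);t=f(570,238,.118);print('nut',n)
y=t-n;a=np.arctan2(y[1],y[0])-np.arctan2(d[1],d[0]);print('turn',a%(2*np.pi))
from scipy.spatial.transform import Rotation as R
print(R.from_rotvec(env.observe()['tool_rot']).as_matrix())
```

```text
holder c [0.56774437 0.17619881 0.075     ] [-0.05884574  0.99826709  0.        ] 93.37356158109128
socket meas [0.5651214  0.22566182 0.075     ] from c [0.56480208 0.22611216 0.075     ] stud [0.57068665 0.12628545 0.075     ]
nut [0.5690669  0.12495874 0.118     ]
turn 2.0491977616693235
[[-9.32035091e-01  3.62367298e-01 -7.28356652e-04]
 [ 3.62368022e-01  9.32033608e-01 -1.66429076e-03]
 [ 7.57683329e-05 -1.81511055e-03 -9.99998350e-01]]
```

```bash
cat >> h.py <<'E'
from scipy.spatial.transform import Rotation as R
def to(p):
    s=env.observe();d=R.from_rotvec(s['tool_rot']).as_matrix().T@(np.array(p)-s['ee_pos'])
    print('t',s['t'],'ee',s['ee_pos'].round(4),'slide',d.round(4),'open',round(s['opening'],3))
E
python3 -c "
from h import *
to([.4805,-.1475,.2])"
```

```text
t 0.1 ee [0.2173 0.559  0.2302] slide [-0.5013 -0.563   0.0312] open 1.001
```

step_arm(
  deltas=[
    {"hand": 100, "slide": [-0.25, -0.28, 0.0], "spin": 0},
    {"hand": 100, "slide": [-0.25, -0.28, 0.0], "spin": 0},
    {"hand": 100, "slide": [-0.25, -0.28, 0.0], "spin": 0},
    {"hand": 100, "slide": [-0.25, -0.28, 0.0], "spin": 0},
    {"hand": 100, "slide": [-0.25, -0.28, 0.0], "spin": 0},
    {"hand": 100, "slide": [-0.25, -0.28, 0.0], "spin": 0},
    {"hand": 100, "slide": [-0.25, -0.28, 0.0], "spin": 0},
    {"hand": 100, "slide": [-0.25, -0.28, 0.0], "spin": 0},
    {"hand": 100, "slide": [-0.25, -0.28, 0.0], "spin": 0},
    {"hand": 100, "slide": [-0.25, -0.28, 0.0], "spin": 0},
  ],
)

```text
t: 1.1
ee_pos: [0.349, 0.2075, 0.2311]
tool_rot: [-0.581, -3.087, -0.0]
ft_force: [-0.2, 0.2, 0.5]
opening: 1.001
gripper_force: 0.0
```

```bash
python3 -c "
from h import *
to([.4805,-.1475,.2])"
```

```text
t 1.1 ee [0.349  0.2075 0.2311] slide [-0.2517 -0.2829  0.0309] open 1.001
```

step_arm(
  deltas=[
    {"hand": 100, "slide": [-0.25, -0.282, 0.03], "spin": 0},
    {"hand": 100, "slide": [-0.25, -0.282, 0.03], "spin": 0},
    {"hand": 100, "slide": [-0.25, -0.282, 0.03], "spin": 0},
    {"hand": 100, "slide": [-0.25, -0.282, 0.03], "spin": 0},
    {"hand": 100, "slide": [-0.25, -0.282, 0.03], "spin": 0},
    {"hand": 100, "slide": [-0.25, -0.282, 0.03], "spin": 0},
    {"hand": 100, "slide": [-0.25, -0.282, 0.03], "spin": 0},
    {"hand": 100, "slide": [-0.25, -0.282, 0.03], "spin": 0},
    {"hand": 100, "slide": [-0.25, -0.282, 0.03], "spin": 0},
    {"hand": 100, "slide": [-0.25, -0.282, 0.03], "spin": 0},
    {"hand": 100, "slide": [-0.25, -0.282, 0.03], "spin": 0},
  ],
)

```text
t: 2.2
ee_pos: [0.4801, -0.144, 0.2013]
tool_rot: [-0.576, -3.088, -0.001]
ft_force: [0.8, 0.1, 0.4]
opening: 1.0
gripper_force: 0.0
```

```bash
python3 -c "
from h import *
cap('side','s2.png')
im=cv2.imread('pics/s2.png')[180:360,120:320];cv2.imwrite('pics/c2.png',cv2.resize(im,None,fx=3,fy=3))
to([.4805,-.1475,.094])"
```

```text
t 2.25 ee [ 0.48   -0.1441  0.2015] slide [-0.0017 -0.0031  0.1075] open 0.999
```

View pics/c2.png

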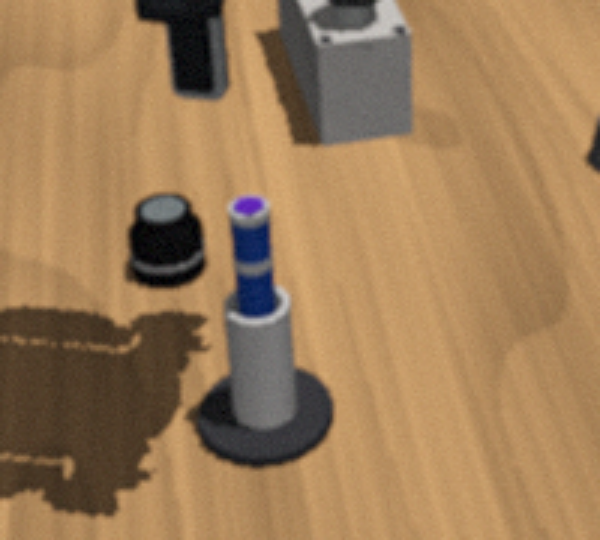

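Crop shows the lens at crop (249,207), and what may be finger parts at (195,60) and (595,150). I need to check this against the projection.

```bash
python3 -c "
from h import *
m=R.from_rotvec(env.observe()['tool_rot']).as_matrix();p=env.observe()['ee_pos']
print(proj('side',p),proj('side',p+m@[0,.05,-.013]),proj('side',p-m@[0,.05,.013]),m.round(3), proj('side',[.4805,-.1475,.13]))"
```

```text
[197.32130205 201.58365598] [206.79759175 175.39653774] [184.88711859 212.68444863] [[-0.933  0.36   0.   ]
 [ 0.36   0.933  0.   ]
 [-0.     0.    -1.   ]] [201.72691026 248.25821827]
```

View pics/s2.png

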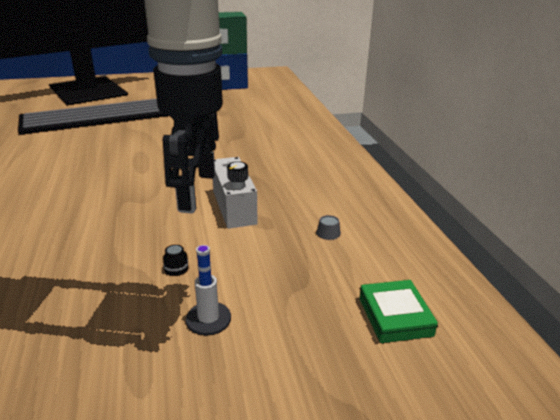

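The side view shows the gripper behind and above the lamp. The tips are at about (186,210), which matches the projection, and the lens is at (203,249).

step_arm(
  deltas=[
    {"hand": 100, "slide": [-0.001, -0.002, 0.03], "spin": 0},
    {"hand": 100, "slide": [-0.001, -0.002, 0.05], "spin": 0},
    {"hand": 100, "slide": [-0.001, -0.002, 0.05], "spin": 0},
  ],
)

```text
t: 2.55
ee_pos: [0.4787, -0.1461, 0.1484]
tool_rot: [-0.575, -3.084, -0.002]
ft_force: [-0.3, 0.3, -0.0]
opening: 1.001
gripper_force: 0.0
```

```bash
python3 -c "
from h import *
to([.4805,-.1475,.086])"
```

```text
t 2.55 ee [ 0.4787 -0.1461  0.1484] slide [-0.0025 -0.0006  0.0624] open 1.001
```

step_arm(
  deltas=[
    {"hand": 100, "slide": [-0.002, -0.001, 0.03], "spin": 0},
    {"hand": 100, "slide": [-0.002, -0.001, 0.062], "spin": 0},
    {"hand": 100, "slide": [-0.002, -0.001, 0.062], "spin": 0},
    {"hand": 10, "slide": [-0.002, -0.001, 0.062], "spin": 0},
    {"hand": 10, "slide": [-0.002, -0.001, 0.062], "spin": 0},
    {"hand": 10, "slide": [-0.002, -0.001, 0.062], "spin": 0},
    {"hand": 10, "slide": [-0.002, -0.001, 0.062], "spin": 0},
    {"hand": 10, "slide": [-0.002, -0.001, 0.062], "spin": 0},
    {"hand": 10, "slide": [-0.002, -0.001, 0.062], "spin": 0},
    {"hand": 10, "slide": [-0.002, -0.001, 0.062], "spin": 0},
  ],
  squeeze=40,
)

```text
t: 3.55
ee_pos: [0.4822, -0.1496, 0.0905]
tool_rot: [0.579, 3.086, 0.0]
ft_force: [0.3, 1.2, 6.7]
opening: 0.196
gripper_force: 39.1
```

step_arm(
  deltas=[
    {"hand": 10, "slide": [0, 0, -0.01], "spin": 0},
    {"hand": 10, "slide": [0, 0, -0.03], "spin": 0},
    {"hand": 10, "slide": [0, 0, -0.05], "spin": 0},
    {"hand": 10, "slide": [0, 0, -0.08], "spin": 0},
    {"hand": 10, "slide": [0, 0, -0.11], "spin": 0},
    {"hand": 10, "slide": [0, 0, -0.14], "spin": 0},
    {"hand": 10, "slide": [0, 0, -0.14], "spin": 0},
    {"hand": 10, "slide": [0, 0, -0.14], "spin": 0},
  ],
)

```text
t: 4.35
ee_pos: [0.4816, -0.1498, 0.2296]
tool_rot: [0.579, 3.087, -0.001]
ft_force: [0.8, -0.9, -0.5]
opening: 0.197
gripper_force: 39.0
```

```bash
python3 -c "
from h import *
cap('side','s3.png')
to([.565,.226,.23])"
```

```text
t 4.4 ee [ 0.4812 -0.1497  0.2282] slide [ 0.0581  0.3805 -0.0018] open 0.196
```

View pics/s3.png

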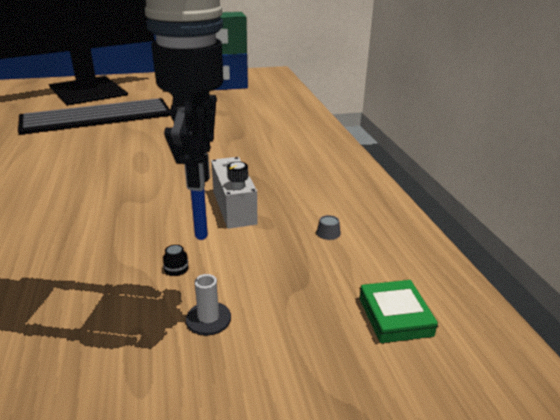

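The lamp is held. Its lower end is at about (201,237), and the cup is still at (208,318). Next I move above the socket.

step_arm(
  deltas=[
    {"hand": 10, "slide": [0.006, 0.038, 0], "spin": 0},
    {"hand": 10, "slide": [0.012, 0.076, 0], "spin": 0},
    {"hand": 10, "slide": [0.018, 0.114, 0], "spin": 0},
    {"hand": 10, "slide": [0.024, 0.152, 0], "spin": 0},
    {"hand": 10, "slide": [0.03, 0.19, 0], "spin": 0},
    {"hand": 10, "slide": [0.036, 0.228, 0], "spin": 0},
    {"hand": 10, "slide": [0.042, 0.266, 0], "spin": 0},
    {"hand": 10, "slide": [0.048, 0.304, 0], "spin": 0},
    {"hand": 10, "slide": [0.054, 0.342, 0], "spin": 0},
    {"hand": 10, "slide": [0.058, 0.38, 0], "spin": 0},
    {"hand": 10, "slide": [0.058, 0.38, 0], "spin": 0},
    {"hand": 10, "slide": [0.058, 0.38, 0], "spin": 0},
  ],
)

```text
t: 5.6
ee_pos: [0.5644, 0.2259, 0.2265]
tool_rot: [-0.576, -3.084, 0.004]
ft_force: [-0.6, 0.3, -1.7]
opening: 0.2
gripper_force: 39.4
```

```bash
python3 -c "
from h import *
cap('side','s4.png');cap('top','t4.png')
a=cv2.imread('pics/s4.png')[80:240,170:300];b=cv2.imread('pics/t4.png')[180:300,130:260]
a=cv2.resize(a,None,fx=3,fy=3);b=cv2.resize(b,None,fx=3,fy=3)
c=np.zeros((480,780,3),'u1');c[:480,:390]=a;c[:360,390:]=b;cv2.imwrite('pics/c4.png',c)
to([.565,.226,.23])
p=env.observe()['ee_pos'];print(proj('side',p),proj('side',p-[0,0,.0805]),proj('side',[.565,.226,.075]))"
```

```text
t 5.7 ee [0.5648 0.2246 0.228 ] slide [ 0.0003  0.0014 -0.002 ] open 0.198
[223.33011352  92.04244607] [225.16197315 131.36395835] [226.70590334 163.79462635]
```

View pics/c4.png

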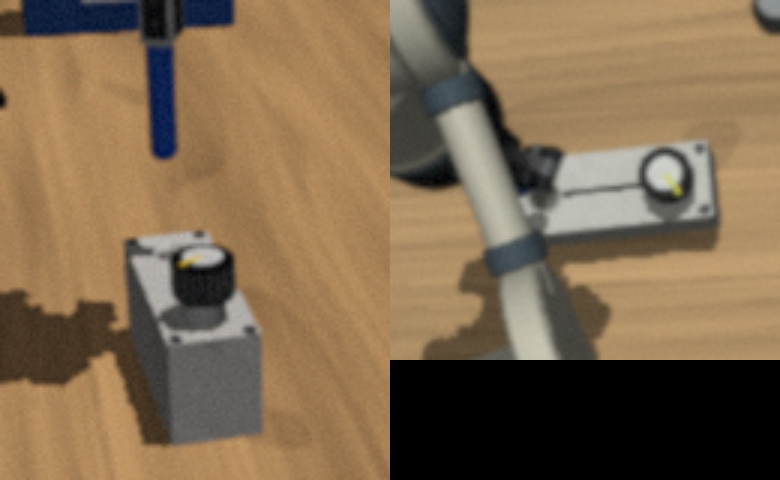

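The tip is at about (224.3,131.7) against an expected (225.2,131.4), and the rod is upright. That's within the bevel's capture, so I descend.

step_arm(
  deltas=[
    {"hand": 10, "slide": [0, 0.001, 0.02], "spin": 0},
    {"hand": 10, "slide": [0, 0.001, 0.04], "spin": 0},
    {"hand": 10, "slide": [0, 0.001, 0.055], "spin": 0},
    {"hand": 10, "slide": [0, 0.001, 0.063], "spin": 0},
    {"hand": 10, "slide": [0, 0.001, 0.068], "spin": 0},
    {"hand": 10, "slide": [0, 0.001, 0.072], "spin": 0},
    {"hand": 10, "slide": [0, 0.001, 0.076], "spin": 0},
    {"hand": 10, "slide": [0, 0.001, 0.08], "spin": 0},
    {"hand": 10, "slide": [0, 0.001, 0.084], "spin": 0},
  ],
)

```text
t: 6.6
ee_pos: [0.5657, 0.2266, 0.1455]
tool_rot: [0.579, 3.087, 0.001]
ft_force: [-0.1, 0.1, -1.2]
opening: 0.197
gripper_force: 39.4
```

step_arm(
  deltas=[
    {"hand": 10, "slide": [0, 0, 0.01], "spin": 0},
    {"hand": 10, "slide": [0, 0, 0.02], "spin": 0},
    {"hand": 10, "slide": [0, 0, 0.03], "spin": 0},
    {"hand": 10, "slide": [0, 0, 0.037], "spin": 0},
    {"hand": 10, "slide": [0, 0, 0.042], "spin": 0},
    {"hand": 10, "slide": [0, 0, 0.045], "spin": 0},
    {"hand": 10, "slide": [0, 0, 0.047], "spin": 0},
  ],
)

```text
t: 7.3
ee_pos: [0.5655, 0.2265, 0.0981]
tool_rot: [-0.579, -3.088, -0.0]
ft_force: [0.7, -0.3, -0.8]
opening: 0.199
gripper_force: 39.4
```

step_arm(
  deltas=[
    {"hand": 10, "slide": [0, 0, 0.001], "spin": 0},
    {"hand": 10, "slide": [0, 0, 0.002], "spin": 0},
    {"hand": 10, "slide": [0, 0, 0.003], "spin": 0},
    {"hand": 10, "slide": [0, 0, 0.003], "spin": 0},
  ],
)

```text
t: 7.7
ee_pos: [0.5656, 0.2266, 0.0956]
tool_rot: [0.579, 3.087, 0.0]
ft_force: [-0.2, -0.8, -0.6]
opening: 0.2
gripper_force: 39.4
```

step_arm(
  deltas=[
    {"hand": 10, "slide": [0, 0, 0.001], "spin": 0},
    {"hand": 10, "slide": [0, 0, 0.002], "spin": 0},
    {"hand": 10, "slide": [0, 0, 0.003], "spin": 0},
    {"hand": 10, "slide": [0, 0, 0.003], "spin": 0},
  ],
)

```text
t: 8.1
ee_pos: [0.5662, 0.2266, 0.0955]
tool_rot: [0.579, 3.085, 0.002]
ft_force: [-2.6, -0.2, 10.9]
opening: 0.202
gripper_force: 40.4
```

Contact came at z = 0.0955, exactly the predicted seated height. Release and rise.

step_arm(
  deltas=[
    {"hand": 10, "slide": [0, 0, -0.002], "spin": 0},
    {"hand": 70, "slide": [0, 0, -0.002], "spin": 0},
    {"hand": 70, "slide": [0, 0, -0.002], "spin": 0},
    {"hand": 70, "slide": [0, 0, -0.002], "spin": 0},
    {"hand": 70, "slide": [0, 0, -0.002], "spin": 0},
    {"hand": 70, "slide": [0, 0, -0.002], "spin": 0},
    {"hand": 70, "slide": [0, 0, -0.03], "spin": 0},
    {"hand": 70, "slide": [0, 0, -0.06], "spin": 0},
    {"hand": 85, "slide": [0, 0, -0.1], "spin": 0},
    {"hand": 85, "slide": [0, 0, -0.1], "spin": 0},
    {"hand": 85, "slide": [0, 0, -0.1], "spin": 0},
  ],
)

```text
t: 9.2
ee_pos: [0.5661, 0.2267, 0.1939]
tool_rot: [0.579, 3.085, 0.002]
ft_force: [-0.4, 0.2, -1.1]
opening: 0.851
gripper_force: 0.0
```

```bash
python3 -c "
from h import *
to([.5700,.1258,.190]);print(env.observe()['joint_positions'])"
```

```text
t 9.2 ee [0.5661 0.2267 0.1939] slide [-0.0402 -0.0927  0.0038] open 0.851
[ 3.25149487e-01  1.10279417e-01  1.27620977e+00 -3.74066006e-05
  1.75189723e+00 -8.74880926e-01]
```

step_arm(
  deltas=[
    {"hand": 85, "slide": [-0.02, -0.046, 0], "spin": 0},
    {"hand": 85, "slide": [-0.041, -0.092, 0.0], "spin": 0},
    {"hand": 85, "slide": [-0.041, -0.092, 0.0], "spin": 0},
    {"hand": 85, "slide": [-0.041, -0.092, 0.0], "spin": 0},
    {"hand": 85, "slide": [-0.041, -0.092, 0.0], "spin": 0},
    {"hand": 85, "slide": [-0.041, -0.092, 0.0], "spin": 0},
  ],
)

```text
t: 9.8
ee_pos: [0.5701, 0.1271, 0.1916]
tool_rot: [-0.576, -3.087, 0.0]
ft_force: [-0.8, -0.5, 0.0]
opening: 0.847
gripper_force: 0.0
```

```bash
python3 -c "
from h import *
cap('side','s5.png');cap('top','t5.png')
a=cv2.imread('pics/s5.png')[80:240,170:300];b=cv2.imread('pics/t5.png')[180:300,130:260]
a=cv2.resize(a,None,fx=3,fy=3);b=cv2.resize(b,None,fx=3,fy=3)
c=np.zeros((480,780,3),'u1');c[:480,:390]=a;c[:360,390:]=b;cv2.imwrite('pics/c5.png',c)
to([.5707,.1262,.086])
print(proj('side',[.5658,.2266,.135]),proj('top',[.5658,.2266,.135]))"
```

```text
t 9.9 ee [0.5702 0.127  0.1919] slide [-0.0008 -0.0006  0.1059] open 0.854
[225.80717316 136.7797466 ] [174.44239214 240.49747644]
```

View pics/c5.png

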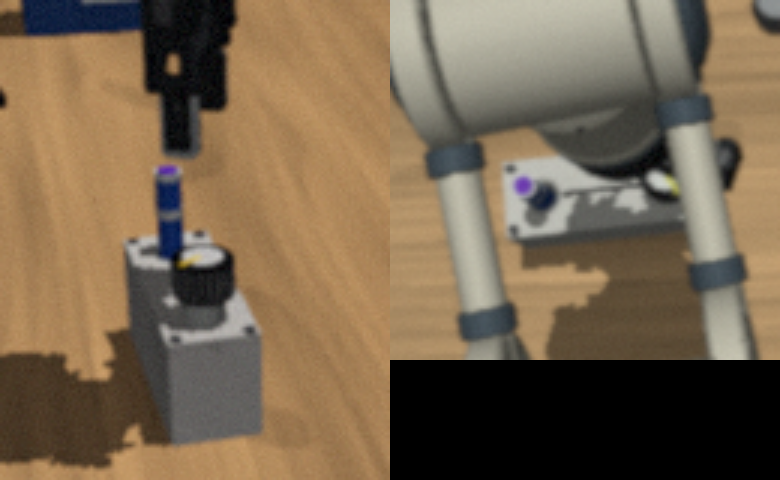

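The lamp stands fully down: the lens is at (225.7,137.3), against an expected (225.8,136.8). The nut is undisturbed. Next I lower onto the nut and grip it.

step_arm(
  deltas=[
    {"hand": 85, "slide": [-0.001, -0.001, 0.03], "spin": 0},
    {"hand": 85, "slide": [-0.001, -0.001, 0.06], "spin": 0},
    {"hand": 85, "slide": [-0.001, -0.001, 0.09], "spin": 0},
    {"hand": 85, "slide": [-0.001, -0.001, 0.105], "spin": 0},
    {"hand": 85, "slide": [-0.001, -0.001, 0.105], "spin": 0},
    {"hand": 30, "slide": [-0.001, -0.001, 0.105], "spin": 0},
    {"hand": 30, "slide": [-0.001, -0.001, 0.105], "spin": 0},
    {"hand": 30, "slide": [-0.001, -0.001, 0.105], "spin": 0},
    {"hand": 30, "slide": [-0.001, -0.001, 0.105], "spin": 0},
    {"hand": 30, "slide": [-0.001, -0.001, 0.105], "spin": 0},
    {"hand": 30, "slide": [-0.001, -0.001, 0.105], "spin": 0},
  ],
  squeeze=40,
)

```text
t: 11.0
ee_pos: [0.5725, 0.1259, 0.0902]
tool_rot: [0.577, 3.083, 0.006]
ft_force: [1.8, 5.0, 5.1]
opening: 0.454
gripper_force: 40.7
```

```bash
python3 -c "
from h import *
o=env.observe();print(o['torque'],o['ft_force'],o['joint_positions'][5]);to([.5707,.1262,.086])"
```

```text
[ 0.78418613 -0.28647485 -0.01283578] [1.75368025 5.03100174 5.05278006] -1.04335573683854
t 11.0 ee [0.5725 0.1259 0.0902] slide [ 0.0018 -0.0004  0.0042] open 0.454
```

step_arm(
  deltas=[
    {"hand": 30, "slide": [0, 0, 0.0001], "spin": 8},
    {"hand": 30, "slide": [0, 0, 0.0003], "spin": 16},
    {"hand": 30, "slide": [0, 0, 0.0004], "spin": 24},
    {"hand": 30, "slide": [0, 0, 0.0005], "spin": 32},
    {"hand": 30, "slide": [0, 0, 0.0007], "spin": 40},
    {"hand": 30, "slide": [0, 0, 0.0008], "spin": 48},
    {"hand": 30, "slide": [0, 0, 0.0009], "spin": 56},
    {"hand": 30, "slide": [0, 0, 0.0011], "spin": 64},
    {"hand": 30, "slide": [0, 0, 0.0012], "spin": 72},
    {"hand": 30, "slide": [0, 0, 0.0013], "spin": 80},
    {"hand": 30, "slide": [0, 0, 0.0015], "spin": 88},
    {"hand": 30, "slide": [0, 0, 0.0016], "spin": 96},
  ],
)

```text
t: 12.2
ee_pos: [0.5705, 0.1252, 0.0884]
tool_rot: [-2.685, -1.628, -0.001]
ft_force: [-7.9, 2.4, 9.5]
opening: 0.454
gripper_force: 41.2
```

```bash
python3 -c "
from h import *
o=env.observe();print(o['torque'],o['ft_force'],o['joint_positions'][5])
cap('side','s6.png');cv2.imwrite('pics/c6.png',cv2.resize(cv2.imread('pics/s6.png')[100:220,180:310],None,fx=5,fy=5))
o=env.observe();print(o['torque'],o['ft_force'],o['joint_positions'][5])
"
```

```text
[0.38719875 1.39826346 0.0836729 ] [-7.89104284  2.3921656   9.46643069] 0.6377873463806547
[ 0.39911108  1.29633967 -0.03841262] [-6.92030863  2.28893556  9.3646533 ] 0.6454167177168407
```

View pics/c6.png

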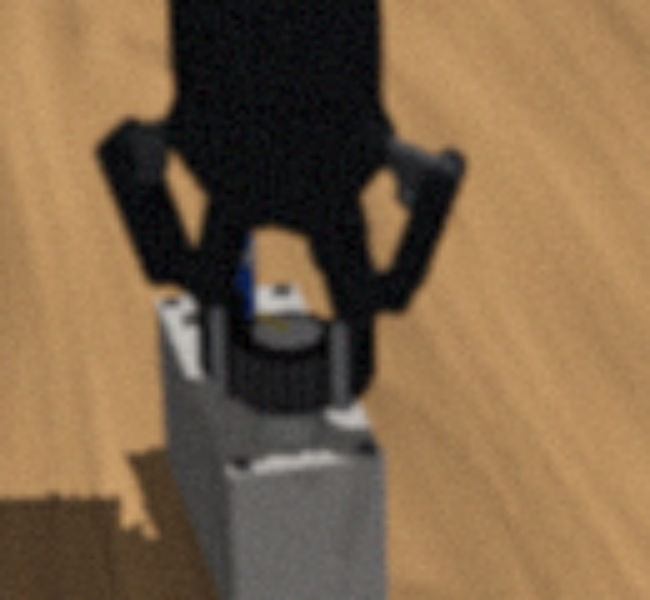

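The yellow line now points up and slightly left at crop (270,322), nearly at the lamp, so the nut turns with the grip. I continue in small steps and watch the torque.

step_arm(
  deltas=[
    {"hand": 30, "slide": [0, 0, 0], "spin": 4},
    {"hand": 30, "slide": [0, 0, 0.0001], "spin": 8},
    {"hand": 30, "slide": [0, 0, 0.0002], "spin": 12},
    {"hand": 30, "slide": [0, 0, 0.0002], "spin": 14},
    {"hand": 30, "slide": [0, 0, 0.0002], "spin": 14},
  ],
)

```text
t: 12.75
ee_pos: [0.5702, 0.1255, 0.0882]
tool_rot: [-2.86, -1.296, -0.0]
ft_force: [-8.5, 3.1, 8.3]
opening: 0.453
gripper_force: 41.3
```

```bash
cat > q.py <<'E'
from h import *
o=env.observe();print(o['torque'],o['ft_force'],o['joint_positions'],o['t'],R.from_rotvec(o['tool_rot']).as_matrix()[:2,1])
E
python3 q.py
```

```text
[ 0.49497302  1.50195503 -0.05636072] [-8.52792802  3.11046241  8.34212695] [1.57407420e-01 6.70092262e-02 1.50945852e+00 1.53515710e-03
 1.56543993e+00 8.77565013e-01] 12.75 [ 0.75169584 -0.65950849]
```

step_arm(
  deltas=[
    {"hand": 30, "slide": [0, 0, 0], "spin": 2},
    {"hand": 30, "slide": [0, 0, 0.0001], "spin": 4},
    {"hand": 30, "slide": [0, 0, 0.0001], "spin": 5},
    {"hand": 30, "slide": [0, 0, 0.0001], "spin": 5},
  ],
)

```text
t: 13.15
ee_pos: [0.5701, 0.1255, 0.0881]
tool_rot: [-2.914, -1.171, 0.0]
ft_force: [-8.3, 2.6, 9.9]
opening: 0.454
gripper_force: 41.3
```

```bash
python3 q.py
```

```text
[ 0.48872037  1.53684451 -0.0178828 ] [-8.25206499  2.64346833  9.92329405] [0.15751032 0.0670044  1.50958625 0.00167404 1.56548029 0.9642641 ] 13.15 [ 0.69183867 -0.72205023]
```

step_arm(
  deltas=[
    {"hand": 30, "slide": [0, 0, 0], "spin": 2},
    {"hand": 30, "slide": [0, 0, 0.0001], "spin": 4},
    {"hand": 30, "slide": [0, 0, 0.0001], "spin": 5},
    {"hand": 30, "slide": [0, 0, 0.0001], "spin": 5},
  ],
)

```text
t: 13.55
ee_pos: [0.57, 0.1256, 0.0881]
tool_rot: [-2.962, -1.042, 0.0]
ft_force: [-9.3, 3.0, 10.4]
opening: 0.459
gripper_force: 41.3
```

```bash
python3 q.py
```

```text
[ 0.54217151  1.55633097 -0.00404166] [-9.2608574   2.99845658 10.3711527 ] [0.15756672 0.06697146 1.50974606 0.00179942 1.56545562 1.05153619] 13.55 [ 0.62631382 -0.77956884]
```

step_arm(
  deltas=[
    {"hand": 30, "slide": [0, 0, 0], "spin": 2},
    {"hand": 30, "slide": [0, 0, 0.0001], "spin": 4},
    {"hand": 30, "slide": [0, 0, 0.0001], "spin": 5},
    {"hand": 30, "slide": [0, 0, 0.0001], "spin": 5},
  ],
)

```text
t: 13.95
ee_pos: [0.5703, 0.1259, 0.088]
tool_rot: [-3.003, -0.916, -0.001]
ft_force: [-8.2, 4.1, 9.3]
opening: 0.455
gripper_force: 41.3
```

```bash
python3 q.py; python3 -c "
from h import *
cap('side','s7.png');cv2.imwrite('pics/c7.png',cv2.resize(cv2.imread('pics/s7.png')[150:200,210:270],None,fx=10,fy=10,interpolation=2))"
```

```text
[0.61732771 1.24531476 1.11606396] [-8.21259104  4.08568752  9.32852186] [0.15799068 0.06716093 1.50968379 0.00188263 1.5643723  1.13690305] 13.95 [ 0.5579158  -0.82989611]
```

View pics/c7.png

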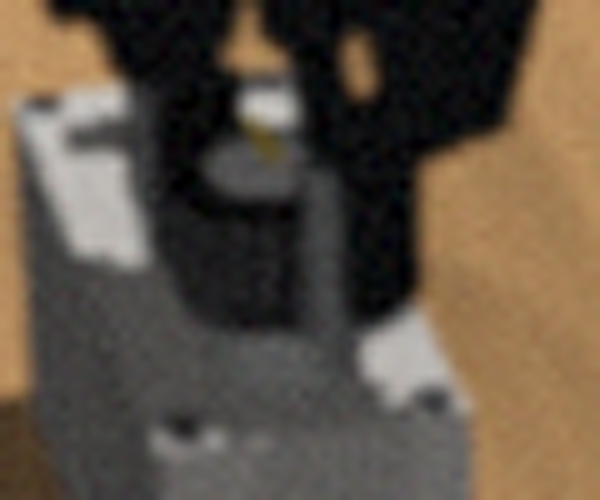

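The torque jumped to 1.1 N m, so the stop is reached, and the yellow line points at the socket (crop (262,140)). I'll find the zero by easing back by 1° at a time.

step_arm(
  deltas=[
    {"hand": 30, "slide": [0, 0, 0], "spin": -1},
    {"hand": 30, "slide": [0, 0, 0], "spin": -1},
  ],
)

```text
t: 14.2
ee_pos: [0.5703, 0.1259, 0.088]
tool_rot: [-2.995, -0.942, -0.001]
ft_force: [-8.8, 3.5, 9.6]
opening: 0.454
gripper_force: 41.3
```

```bash
python3 q.py
```

```text
[0.59965261 1.28665367 0.80173847] [-8.83679109  3.5363698   9.64671346] [0.15796601 0.06715219 1.50967906 0.00195257 1.56440172 1.11908808] 14.2 [ 0.57259052 -0.81983994]
```

step_arm(
  deltas=[
    {"hand": 30, "slide": [0, 0, 0], "spin": -1},
    {"hand": 30, "slide": [0, 0, 0], "spin": -1},
  ],
)

```text
t: 14.4
ee_pos: [0.5703, 0.1259, 0.088]
tool_rot: [-2.987, -0.967, -0.001]
ft_force: [-8.4, 4.0, 9.5]
opening: 0.451
gripper_force: 41.3
```

```bash
python3 q.py
```

```text
[0.64355282 1.29743165 0.44036851] [-8.4034495   4.03636594  9.47308399] [0.1578273  0.0671604  1.50967286 0.00204487 1.56436706 1.10211724] 14.4 [ 0.58630797 -0.81008657]
```

The torque slope is 0.36 N m per degree, so zero torque is about 1.2° further back. The quarter turn is therefore −91° from here.

step_arm(
  deltas=[
    {"hand": 30, "slide": [0, 0, -0.0001], "spin": -8},
    {"hand": 30, "slide": [0, 0, -0.0003], "spin": -16},
    {"hand": 30, "slide": [0, 0, -0.0004], "spin": -24},
    {"hand": 30, "slide": [0, 0, -0.0005], "spin": -32},
    {"hand": 30, "slide": [0, 0, -0.0007], "spin": -40},
    {"hand": 30, "slide": [0, 0, -0.0008], "spin": -48},
    {"hand": 30, "slide": [0, 0, -0.0009], "spin": -56},
    {"hand": 30, "slide": [0, 0, -0.0011], "spin": -64},
    {"hand": 30, "slide": [0, 0, -0.0012], "spin": -72},
    {"hand": 30, "slide": [0, 0, -0.0013], "spin": -80},
    {"hand": 30, "slide": [0, 0, -0.0014], "spin": -87},
    {"hand": 30, "slide": [0, 0, -0.0015], "spin": -91.3},
  ],
)

```text
t: 15.6
ee_pos: [0.5718, 0.1257, 0.0896]
tool_rot: [1.392, 2.814, 0.006]
ft_force: [-1.5, 5.2, 6.0]
opening: 0.454
gripper_force: 41.0
```

step_arm(
  deltas=[
    {"hand": 30, "slide": [0, 0, 0], "spin": 0},
    {"hand": 30, "slide": [0, 0, 0], "spin": 0},
    {"hand": 30, "slide": [0, 0, 0], "spin": 0},
  ],
)

```text
t: 15.9
ee_pos: [0.5718, 0.1257, 0.0896]
tool_rot: [1.398, 2.811, 0.006]
ft_force: [-1.3, 3.5, 6.5]
opening: 0.453
gripper_force: 41.0
```

```bash
python3 q.py; python3 -c "
from h import *
cap('side','s8.png');cap('top','t8.png')
a=cv2.resize(cv2.imread('pics/s8.png')[130:190,210:260],None,fx=8,fy=8,interpolation=2)
b=cv2.resize(cv2.imread('pics/t8.png')[215:275,155:205],None,fx=8,fy=8,interpolation=2)
cv2.imwrite('pics/c8.png',np.hstack([a,b[:a.shape[0]]]))
d=np.array([-.059,.998,0]);n=np.array([.5707,.1262,.1175]);x=np.array([.998,.059,0])
for p in(n,n-.02*x,n+.02*d):print((proj('side',p)-[210,130])*8)"
```

```text
[0.67581697 0.32271893 0.00960193] [-1.27385374  3.533445    6.53609037] [ 1.57367737e-01  6.69474907e-02  1.50701892e+00  1.56082115e-03
  1.56377128e+00 -4.90171070e-01] 15.9 [0.7975683  0.60321448]
[209.76324853 283.56540365]
[125.77752029 293.24884456]
[191.81168228 248.46887445]
```

View pics/c8.png

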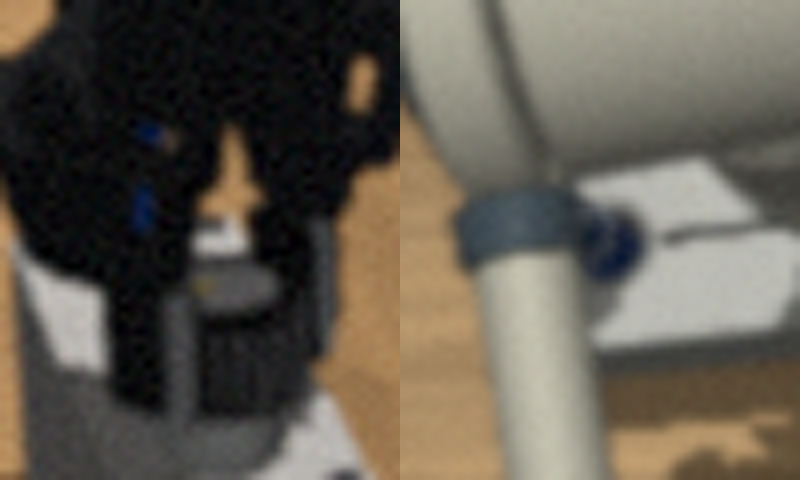

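The yellow line now points left, towards the block's −x, with its visible part at crop (203,287). The lamp is still in its socket, and the residual torque is near zero. Handing in.

```bash
python3 -c "
from cell import env
print(env.job_done())"
```

```text
the job is handed in; nothing more can be done
None
```

The penlight stands lens up, fully down in the socket; the nut was screwed to its stop, backed off a quarter turn and is still gripped, and the job was handed in at about 16 s (no verdict was returned).

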